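# Restock the jam-pot gate of the tea-table cupboard

## Robot

A 6-joint arm with a two-finger parallel gripper is mounted at the origin on the work surface. World frame = base frame: x ahead of the robot, y to its left, z up, the work surface at z = 0. Lengths are in m, angles in rad, forces in N, time in s.
With the tool pointing down it reaches from about 0.325 to 0.775 m from the base axis. Payload 9.3 kg.
Tool frame: the origin (TCP) lies at the centre of the arm's flange, where the gripper is bolted on; the fingertips stand 173 mm ahead of it and the grasp point (between the pads) lies 155 mm ahead of it; z points along the fingers, y is the line along which they close (so a half turn about z gives the same grasp; the last joint's range is limited). The gripper opens to 85 mm and grips with 20 to 120 N. Pads are 22 mm wide; open, the fingers measure 114 mm over their backs; the gripper's body (76 mm by 85 mm) begins 54 mm behind the grasp point. The pads swing forward as they close: fully open they stand 13 mm farther back than shut.
Start: joints at [1.097, 0.259, 0.021, 1.334, 0, 1.418], TCP at [0.173, 0.522, 0.405] pointing down, gripper open.
Joint ranges: [-3.04, 3.04], [-0.91, 1.82], [-1.04, 1.36], [-1.92, 1.95], [-1.52, 1.45], [-3.14, 3.14]. Speed limits (rad/s): [2.22, 2.22, 2.79, 3.14, 3.14, 3.14].

## Interface

Orientations are given as a 3x3 rotation matrix whose columns are the frame's x, y, z axes.
In Python, from station import env gives the robot as it stands. The module is installed in compiled form; this text tells all that it offers.
- The arm moves only by the tool step_arm, never from a script. Its argument "deltas" is a list that holds one entry, the list of rows, each a list of 7 numbers: the shift along the tool's x, y, z in mm, then the turn, a rotation vector about the tool's x, y, z in rad, then the finger opening in mm, from 0 to 85.4. In form: [[[x, y, z, rx, ry, rz, jaw], ...]]. A call has 1 to 10 rows; each row is the pose to reach, as a shift and turn from the pose commanded when the call began, along the tool's axes at that moment; what a row does not reach only later rows make up. A row lasts 1/10 s, in which the tool goes at most 50 mm and 8.59 degrees, less where a joint would pass 70% of its speed; a pose out of reach is approached as far as the arm can. A call with a gripper value outside its range is refused whole. The fingers move at their own pace and stop on an object; "force" is the grip in N (left out, the last holds). Time passes only in rows, so rows that repeat a pose let the fingers close. It gives the time, the measured TCP pose, the force, the opening and the grip force at its end, in the units of the state.
- env.get_state(): the state, without advancing time (a new reading comes with each control period).
- env.read_camera(name): name is "side" or "top"; returns a dict with "frame" (400x640x3 uint8, red, green, blue), "intrinsics" (3x3 intrinsics, pixels), "cam_to_world" (4x4, takes a point from camera to world coordinates). Camera axes: x right, y up, looking along -z (the intrinsics and any distortion apply to the point x, -y, -z); pixel columns grow to the right and rows downward; lengths in m; the calibration is good to about 2 mm. A picture is of the moment at which its call begins. There is no depth.
- env.finish_job(): hands the job in; it is judged then, once.
The state is a dict: "clock": time; "joint_pos": joint angles; "qvel": joint speeds; "joint_torque": joint torques, N m; "ee_pos": TCP position; "tcp_rot": TCP orientation; "ft_force": force on the tool from outside, world axes, zero at the start; "moment": the same for the moment, N m; "grip_width": finger opening in m; "grip_force": force on a finger pad.
Only numpy, scipy, OpenCV 4.12 (cv2) and the standard library are available. Lean on these libraries where they do the work, as an engineer would, in place of code of your own. Each camera call takes 0.05 s, during which the arm holds its last target. There are 200 camera calls.

## Task

The little cupboard's green gate is held shut by a drop latch: lift the latch bar by its black knob out of the catch and swing the gate wide open, nearly square to the cupboard or beyond, so that the jam rack on its back comes out. Then take the two spare jam pots from the wooden board and stand one in each empty pocket of the rack, leaving the gate open with all four pockets holding a pot. Tip no pot over, and leave the mug, the blue bowl and the shaker where they are.

Things in the scene. Friction and masses are not known exactly. Their poses are not given: they have to be found in the camera images.
- gate (a joint): hinge of the gate (upright axis), rad: 0 shut, grows as the free edge swings out of the cupboard front, stop at 1.75. Slightly stiff (0.2 N m), stays where it is left. The latch stops it opening further than about 0.02 until the bar is lifted.
- latch (a joint): angle of the latch bar on the gate, rad: 0 level, lying in the catch (its rest stop, gate shut or open), grows as the knob end is lifted, up to 0.7; clear of the catch from about 0.15 on. It falls back by its weight (0.1 kg) when let go.
- cupboard: fixed wooden cupboard, 271 mm wide, 130 mm deep, solid roof with its top 140 mm above the table; origin: centre of its underside. z up, x from its front to its back, y along its front from the gate's free edge to its hinge. The shut gate lies flush in the front plane, 65 mm from the origin.
- gate_hinge (a point): point on the gate's upright hinge line, 70 mm above the table, fixed; axes as the cupboard. Seen from above, the gate opens clockwise. The green gate panel is 231 mm wide and 12 mm thick, its mid-plane passes through the hinge line, its top is 115 mm above the table.
- latch_pivot (a point): pivot of the steel latch bar (6 mm thick, 12 mm high), 13 mm outside the panel's mid-plane, 95 mm from the hinge line, 100 mm above the table; axes as the gate (as the cupboard's when shut). The bar runs from here 155 mm towards the free edge; its end lies in the catch, behind a lip whose front is 19 mm outside the gate's outer face and whose top is 6 mm above the bar's top.
- latch_knob (a point): grip point on the black knob, a round pin 14 mm thick standing square out of the bar along -x of this frame, with a 20 mm ball end centred 24 mm farther out. 34 mm out from the bar's mid-plane (41 from the gate's outer face), 105 mm from the pivot, 200 along the gate from the hinge line, 100 above the table when down. y along the bar to the pivot. Grip from above, fingers either side along y.
- pocket0 (a point): centre of the floor of a rack pocket: clear space 46 x 46 mm, walls 22 mm high and 4 mm thick, moves with the gate. x square to the gate, away from the panel on the rack's side; y along the gate to its hinge; z up. The panel's inner face is 70 mm from here, its top edge 97 mm above. Pockets are 50 mm apart, pocket0 nearest the hinge, pocket3 nearest the free edge.
- pocket1 (a point): the same for pocket1
- pocket2 (a point): the same for pocket2
- pocket3 (a point): the same for pocket3
- pot_a_mid (a point): round jam pot, 38 mm across, 72 mm tall, red with a white band and brass lid, 0.11 kg; this point is its centre, 36 mm above its underside, z up its axis. All four pots are alike: at the start two stand in pockets of the shut gate's rack and two, the spares, on the wooden board; which is which varies.
- pot_b_mid (a point): another such pot, the same point of it
- pot_c_mid (a point): another such pot, the same point of it
- pot_d_mid (a point): another such pot, the same point of it
- board: wooden serving board, 220 (x) by 240 (y) mm, 18 mm thick, fixed to the table; origin: centre of its underside. The spare pots, the mug and a cake stand on it.
- cake (a point): centre of the foot of a round brown cake, 90 mm across and 53 mm tall, fixed on the board.
- mug: white mug, 70 mm across the rim, 70 mm tall, handle standing out some 30 mm towards its +y; loose, standing on the board; origin: centre of its underside. Leave alone.
- bowl: blue bowl, 84 mm across, 50 mm tall, loose on the table in front of the gate but outside its swing; origin: centre of its underside. Leave alone.
- shaker: steel sugar shaker, 48 mm across, 72 mm tall, loose on the roof of the cupboard; origin: centre of its underside. Leave alone.
Things that resemble listed ones, but are neither listed nor needed, are in the scene too. What is shaped like the part that bears pot_a_mid but purple is not meant.

How it is judged:
By the outcome, as a careful person would: the job done as asked, in the order asked, and still so for the second after the job is handed in, with the robot touching nothing.
It also fails if it takes over 72 s, if anything falls off the work surface, if the arm or the gripper's body presses on something with over 40 N, if the wrist force passes 120 N, or if a joint passes its speed limit or range.

## Working session

There is one attempt and no reset: what is moved stays moved. The work goes in short steps, Python scripts to look and compute and a tool call to move; the robot and the scene stay as the last step left them, time stands still between calls to the robot, and variables do not carry over. Pictures are saved under pics/ and viewed, at most 11 in all, crops included, and the job is handed in when it is done.

Besides the shell and the picture viewer there is one more tool, called after ">>>" in YAML: its name, and indented under it one key for each argument. step_arm: Moves the arm, as the interface text tells. Its arguments: {"type":"object","properties":{"deltas":{"type":"array","items":{"type":"array","items":{"type":"array","items":{"type":"number"}}}},"force":{"type":"number"}},"required":["deltas"]}

```bash
mkdir -p pics
python3 - <<'E'
from station import env
import cv2,pickle
d={}
for n in("side","top"):
    c=env.read_camera(n); d[n]=c; cv2.imwrite(f"pics/{n}0.png",cv2.cvtColor(c["frame"],cv2.COLOR_RGB2BGR))
    print(n,c["intrinsics"].round(1).tolist(),c["cam_to_world"].round(4).tolist(),c.keys())
pickle.dump(d,open("cams0.pkl","wb"))
s=env.get_state();print(s["clock"],s["tcp_rot"].round(3),s["ee_pos"])
E
```

```text
side [[435.0, 0.0, 321.9], [0.0, 435.0, 202.5], [0.0, 0.0, 1.0]] [[-0.9944, 0.0425, -0.0972, 0.3005], [-0.105, -0.5207, 0.8473, 1.1083], [-0.0146, 0.8527, 0.5222, 0.7707], [0.0, 0.0, 0.0, 1.0]] dict_keys(['frame', 'intrinsics', 'cam_to_world'])
top [[430.8, 0.0, 317.0], [0.0, 430.8, 201.7], [0.0, 0.0, 1.0]] [[0.0019, 0.9964, -0.0849, 0.342], [-1.0, 0.0025, 0.0066, 0.077], [0.0068, 0.0848, 0.9964, 1.3137], [0.0, 0.0, 0.0, 1.0]] dict_keys(['frame', 'intrinsics', 'cam_to_world'])
0.1 [[-0.949  0.315 -0.001]
 [ 0.315  0.949 -0.001]
 [ 0.    -0.001 -1.   ]] [0.1734026  0.52189506 0.40413398]
```

View pics/side0.png

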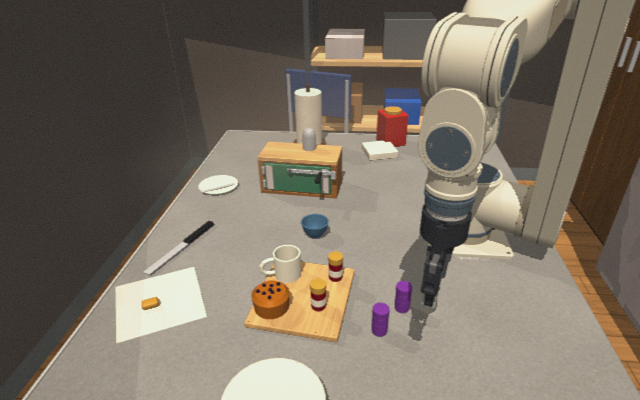

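View pics/top0.png

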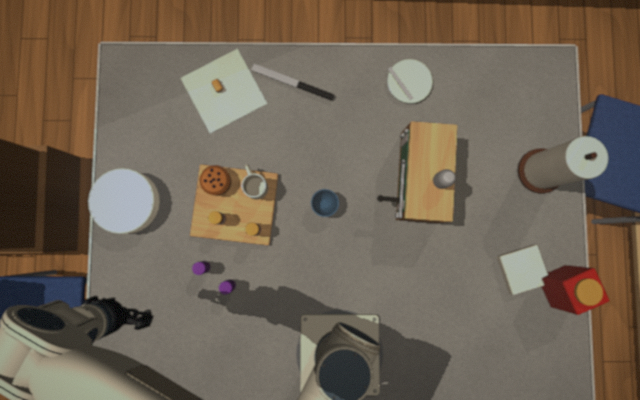

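Side view: cupboard at (301,170), with the knob at about (320,180). Candidates for the spare pots are red with brass lids at (336,267) and (318,295) on the board. The purple look-alikes at (380,320) and (403,297) are not meant. The gate's front faces world +y, with the hinge at the far-x end. Next, a close crop.

Run:
```python
import pickle,cv2,numpy as np
d=pickle.load(open("cams0.pkl","rb"))
def tile(n,x,y,w,h,s):
    im=cv2.cvtColor(d[n]["frame"],cv2.COLOR_RGB2BGR)[y:y+h,x:x+w]
    im=cv2.resize(im,None,fx=s,fy=s,interpolation=cv2.INTER_CUBIC)
    for i in range(0,w,10):
        cv2.line(im,(i*s,0),(i*s,8 if (x+i)%50 else 16),(0,255,255),1)
        if (x+i)%20==0: cv2.putText(im,str(x+i),(i*s+2,26),0,.35,(0,255,255),1)
    for i in range(0,h,10):
        cv2.line(im,(0,i*s),(8,i*s),(0,255,255),1)
        if (y+i)%20==0: cv2.putText(im,str(y+i),(10,i*s+4),0,.35,(0,255,255),1)
    return im
cv2.imwrite("pics/cup.png",np.hstack([tile("side",250,120,100,90,4),tile("top",370,110,100,120,4)[:360]]) )
a=tile("side",240,240,120,100,4);b=tile("top",180,150,80,100,4)
cv2.imwrite("pics/board.png",np.hstack([a,b]))
```

```text
(no output)
```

View pics/cup.png

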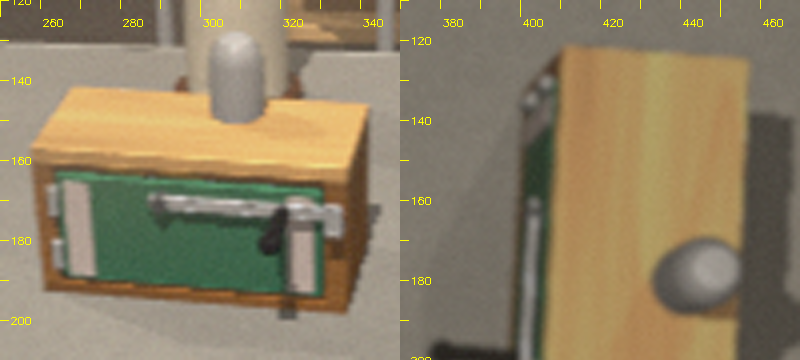

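View pics/board.png

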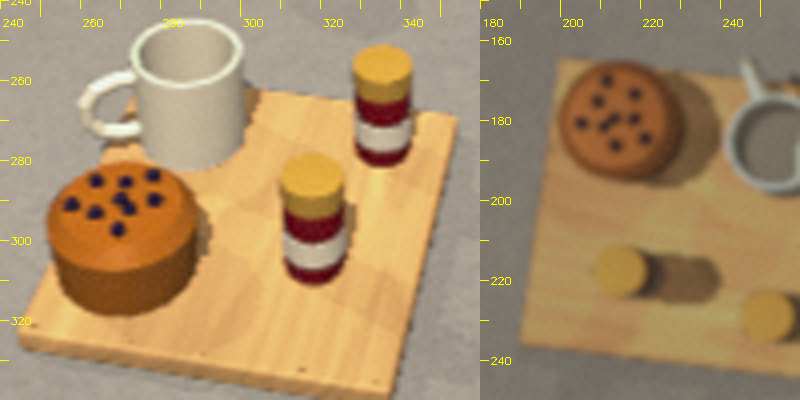

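The crop confirms the following:
- Roof corners in side: (258,157), (338.5,165), (342,146), (268,142).
- Roof corners in top: (410.5,122), (457,125).
- Knob ball in side: about (317,181).
- Spare pots' lid centres: side (335.5,254) and (318,281), top (215,217) and (252,229).

They are red pots with brass lids, so the choice holds.

```bash
cat > h.py <<'E'
import pickle,numpy as np
from scipy.optimize import least_squares
d=pickle.load(open("cams0.pkl","rb"))
def proj(n,P):
    c=d[n];M=np.linalg.inv(c["cam_to_world"]);p=M[:3,:3]@np.asarray(P,float)+M[:3,3]
    q=c["intrinsics"]@np.array([p[0],-p[1],-p[2]]);return q[:2]/q[2]
def ray(n,uv,z):
    c=d[n];K=c["intrinsics"];v=np.array([(uv[0]-K[0,2])/K[0,0],-(uv[1]-K[1,2])/K[1,1],-1])
    v=c["cam_to_world"][:3,:3]@v;o=c["cam_to_world"][:3,3];return o+v*(z-o[2])/v[2]
E
python3 - <<'E'
from h import *
# cupboard coords: (x front->back, y free->hinge, z)
obs=[("side",(-.065,.1355,.14),(258,157)),("side",(-.065,-.1355,.14),(338.5,165)),("side",(.065,-.1355,.14),(342,146)),("side",(.065,.1355,.14),(268,142)),
("top",(-.065,.1355,.14),(410.5,122)),("top",(.065,.1355,.14),(457,125)),("top",(-.065,-.1355,.14),(405,220)),("top",(.065,-.1355,.14),(454,222))]
def W(p,L):
    c,s=np.cos(p[2]),np.sin(p[2]);return np.array([p[0]+c*L[0]-s*L[1],p[1]+s*L[0]+c*L[1],L[2]])
f=lambda p:np.concatenate([proj(n,W(p,L))-uv for n,L,uv in obs])
r=least_squares(f,[.5,-.25,-np.pi/2],loss="soft_l1");p=r.x
print("cup",p.round(4),r.fun.reshape(-1,2).round(1).tolist())
# hinge: y=+? gate 231 wide centered approx
for hy in(.1155,):
  for L in((-.065,hy,.07),(-.065-.047,hy-.2,.1),(-.065-.047-.024,hy-.2,.1),(-.065-.013,hy-.095,.1)):
    P=W(p,L);print(P.round(4),proj("side",P).round(1),proj("top",P).round(1))
for uvs,uvt in(((335.5,254),(252,229)),((318,281),(215,217))):
    print("pot",ray("side",uvs,.09).round(4),ray("top",uvt,.09).round(4))
print("bowl",ray("top",(325,203),.05).round(3),"mug",ray("top",(255,184),.088).round(3),"cake",ray("top",(215,180),.071).round(3),"shaker",ray("top",(448,176),.212).round(3))
print([ray("side",u,.018).round(3)[:2].tolist() for u in((354,270),(337.5,340),(245,326))])
E
```

```text
cup [ 0.5251 -0.2463 -1.6308] [[-0.3, -0.0], [-1.0, -3.2], [0.5, -0.4], [0.1, -0.5], [-0.4, 0.3], [-0.3, 0.2], [0.8, -0.5], [-0.7, 0.5]]
[ 0.6443 -0.1884  0.07  ] [265.2 175.8] [404.5 135.3]
[ 0.4475 -0.1295  0.1   ] [320.  178.3] [387.  201.1]
[ 0.4489 -0.1055  0.1   ] [318.7 181.8] [378.6 200.6]
[ 0.5502 -0.1697  0.1   ] [290.8 171.5] [400.7 165.2]
pot [0.3672 0.247  0.09  ] [0.3681 0.2528 0.09  ]
pot [0.3997 0.3505 0.09  ] [0.4019 0.3582 0.09  ]
bowl [0.446 0.045 0.05 ] mug [0.497 0.246 0.088] cake [0.51  0.365 0.071] shaker [ 0.503 -0.269  0.212]
[[0.32, 0.219], [0.346, 0.456], [0.558, 0.435]]
```

```bash
cat > go.py <<'E'
import sys,numpy as np
from station import env
from scipy.spatial.transform import Rotation as R
# usage: go.py gx gy gz yawdeg(tool y, world) ; g = grasp point, tool down
def go(gx,gy,gz,yaw,near=None,v=True):
    s=env.get_state();Rc=s["tcp_rot"];a=np.radians(yaw);best=None
    for k in(0,np.pi):
        y=np.array([np.cos(a+k),np.sin(a+k),0]);z=np.array([0,0,-1.]);T=np.c_[np.cross(y,z),y,z]
        d=Rc.T@(np.array([gx,gy,gz+.155])-s["ee_pos"])*1000
        print("delta",d.round(1),"rot",R.from_matrix(Rc.T@T).as_rotvec().round(3))
    print("t",round(s["clock"],2),"q",np.round(s["joint_pos"],2),"F",np.round(s["ft_force"],1),"w",round(s["grip_width"],4))
if __name__=="__main__": go(*map(float,sys.argv[1:5]))
E
python3 go.py .449 -.130 .24 -3.4
```

```text
delta [-467.1 -531.7    9.7] rot [-1.000e-03  1.000e-03  1.309e+00]
delta [-467.1 -531.7    9.7] rot [-1.000e-03 -1.000e-03 -1.832e+00]
t 0.1 q [ 1.1   0.26  0.02  1.33 -0.    1.42] F [-0.9 -0.5  0. ] w 0.0858
```

>>> step_arm:
  deltas:
    - [[0,0,0,0,0,-0.15,60],[0,0,0,0,0,-0.3,60]]
  force: 40

```text
clock: 0.3
ee_pos: [0.1734, 0.5219, 0.4043]
tcp_rot: [[-1.0, 0.015, -0.0], [0.015, 1.0, -0.001], [0.0, -0.001, -1.0]]
ft_force: [0.4, -0.5, -0.7]
grip_width: 0.0605
grip_force: 0.0
```

```bash
python3 go.py .449 -.130 .24 -3.4
```

```text
delta [-285.3 -647.7    9.7] rot [-1.000e-03  0.000e+00  1.615e+00]
delta [-285.3 -647.7    9.7] rot [-0.000e+00 -1.000e-03 -1.526e+00]
t 0.3 q [ 1.1   0.26  0.02  1.33 -0.    1.11] F [ 0.4 -0.5 -0.7] w 0.0605
```

>>> step_arm:
  deltas:
    - [[-36,-81,1,0,0,-0.15,60],[-71,-162,2,0,0,-0.3,60],[-107,-243,3,0,0,-0.46,60],[-143,-324,4,0,0,-0.61,60],[-178,-405,6,0,0,-0.76,60],[-214,-486,7,0,0,-0.92,60],[-250,-567,8,0,0,-1.07,60],[-285,-648,10,0,0,-1.22,60],[-285,-648,10,0,0,-1.37,60],[-285,-648,10,0,0,-1.526,60]]

```text
clock: 1.3
ee_pos: [0.3372, 0.1346, 0.3993]
tcp_rot: [[-0.327, -0.945, 0.0], [-0.945, 0.327, 0.0], [-0.0, -0.0, -1.0]]
ft_force: [0.9, -0.2, -0.1]
grip_width: 0.0598
grip_force: 0.0
```

```bash
python3 go.py .449 -.130 .24 -3.4
```

```text
delta [ 213.5 -192.3    4.3] rot [0.    0.    2.868]
delta [ 213.5 -192.3    4.3] rot [-0.     0.    -0.274]
t 1.3 q [ 0.15 -0.06 -0.36  1.27  0.   -1.09] F [ 0.9 -0.2 -0.1] w 0.0598
```

>>> step_arm:
  deltas:
    - [[213,-192,4,0,0,-0.274,50],[213,-192,4,0,0,-0.274,50],[213,-192,4,0,0,-0.274,50],[213,-192,4,0,0,-0.274,50],[213,-192,4,0,0,-0.274,50],[213,-192,4,0,0,-0.274,50],[213,-192,4,0,0,-0.274,50],[213,-192,4,0,0,-0.274,50],[213,-192,4,0,0,-0.274,50],[213,-192,4,0,0,-0.274,50]]

```text
clock: 2.3
ee_pos: [0.447, -0.1272, 0.3955]
tcp_rot: [[-0.063, -0.998, 0.0], [-0.998, 0.063, 0.0], [-0.0, 0.0, -1.0]]
ft_force: [-0.6, 0.5, 0.4]
grip_width: 0.0498
grip_force: 0.0
```

```bash
python3 go.py .449 -.130 .10 -3.4
python3 - <<'E'
from station import env
import cv2,numpy as np
out=[]
for n,x,y,w,h in(("side",250,120,100,90),("top",350,130,110,100)):
    im=cv2.cvtColor(env.read_camera(n)["frame"],cv2.COLOR_RGB2BGR)[y:y+h,x:x+w]
    im=cv2.resize(im,None,fx=4,fy=4,interpolation=cv2.INTER_CUBIC)[:360]
    for i in range(0,w,10): cv2.putText(im,str(x+i)if i%20==0 else"|",(i*4,10),0,.35,(0,255,255),1)
    for i in range(0,h,10): cv2.putText(im,str(y+i),(0,i*4+4),0,.35,(0,255,255),1)
    out.append(im)
cv2.imwrite("pics/knob1.png",np.hstack(out)[:, :800])
E
```

```text
delta [  2.7  -2.1 140.5] rot [ 0.    -0.     3.138]
delta [  2.7  -2.1 140.5] rot [ 0.     0.    -0.003]
t 2.3 q [-0.46  0.12 -0.18  1.27  0.   -1.97] F [-0.6  0.5  0.4] w 0.0498
```

View pics/knob1.png

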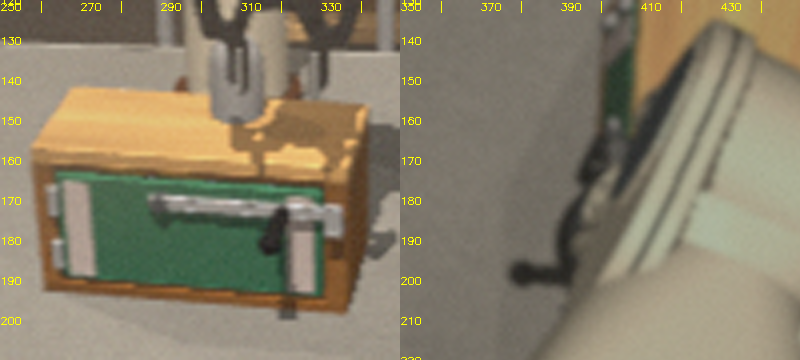

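The knob ball shows at side (317.5,182) and top (380,198), about 4 mm farther in x than predicted, so I correct x. The fingers straddle it, and I go down.

>>> step_arm:
  deltas:
    - [[3,-4,30,0,0,0,50],[3,-5,60,0,0,0,50],[3,-5,90,0,0,0,50],[3,-5,110,0,0,0,50],[3,-5,125,0,0,0,50],[3,-5,135,0,0,0,50],[3,-5,140,0,0,0,50],[3,-5,140,0,0,0,50],[3,-5,140,0,0,0,5],[3,-5,140,0,0,0,5]]

```text
clock: 3.4
ee_pos: [0.4525, -0.1319, 0.2561]
tcp_rot: [[-0.064, -0.998, 0.001], [-0.998, 0.064, -0.001], [0.0, -0.001, -1.0]]
ft_force: [-1.0, -0.1, 0.0]
grip_width: 0.0219
grip_force: 0.0
```

>>> step_arm:
  deltas:
    - [[0,0,0,0,0,0,5],[0,0,0,0,0,0,5],[0,0,0,0,0,0,5],[0,0,0,0,0,0,5]]
  force: 40

```text
clock: 3.8
ee_pos: [0.4529, -0.132, 0.256]
tcp_rot: [[-0.064, -0.998, 0.002], [-0.998, 0.064, -0.001], [0.0, -0.002, -1.0]]
ft_force: [4.9, 0.4, 6.7]
grip_width: 0.0124
grip_force: 39.4
```

>>> step_arm:
  deltas:
    - [[0,0,-5,0,0,0,5],[0,-1,-10,0,0,0,5],[0,-2,-16,0,0,0,5],[0,-3,-22,0,0,0,5],[0,-4,-27,0,0,0,5],[0,-5,-32,0,0,0,5],[0,-5,-32,0,0,0,5]]

```text
clock: 4.5
ee_pos: [0.4574, -0.1322, 0.2878]
tcp_rot: [[-0.064, -0.998, 0.0], [-0.998, 0.064, -0.0], [0.0, -0.0, -1.0]]
ft_force: [4.4, -2.0, -4.2]
grip_width: 0.0125
grip_force: 39.1
```

Run:
```python
from station import env
import numpy as np
s=env.get_state();print(s["ft_force"].round(1),s["moment"].round(2),s["ee_pos"].round(4),s["grip_width"])
R0=s["tcp_rot"];p=s["ee_pos"][:2]
# from grip: hinge is 195 along tool -y , 47 along tool +x (tool x = -out dir)
h=np.array([47,-195.]) # tool-frame mm
for th in np.arange(.1,1.75,.08):
    c,sn=np.cos(th),np.sin(th); M=np.array([[c,-sn],[sn,c]])   # +rz in tool frame = clockwise from above
    d=h+M@(-h);print(round(th,2),d.round(0),end="; ")
print("hinge",(s["ee_pos"]+R0@np.array([.047,-.195,0])).round(4))
```

```text
[ 4.4 -2.  -4.2] [-0.32 -0.53 -0.09] [ 0.4574 -0.1322  0.2878] 0.012496146607452702
0.1 [-19.  -6.]; 0.18 [-34. -12.]; 0.26 [-49. -19.]; 0.34 [-62. -27.]; 0.42 [-75. -36.]; 0.5 [-88. -46.]; 0.58 [-99. -58.]; 0.66 [-110.  -70.]; 0.74 [-119.  -83.]; 0.82 [-128.  -96.]; 0.9 [-135. -111.]; 0.98 [-141. -125.]; 1.06 [-146. -141.]; 1.14 [-150. -156.]; 1.22 [-152. -172.]; 1.3 [-153. -188.]; 1.38 [-153. -204.]; 1.46 [-152. -220.]; 1.54 [-149. -236.]; 1.62 [-145. -252.]; 1.7 [-140. -267.]; hinge [ 0.649  -0.1916  0.2879]
```

>>> step_arm:
  deltas:
    - [[-8,-2,0,0,0,0.04,5],[-19,-6,0,0,0,0.1,5],[-34,-12,0,0,0,0.18,5],[-49,-19,0,0,0,0.26,5],[-62,-27,0,0,0,0.34,5],[-75,-36,0,0,0,0.42,5],[-88,-46,0,0,0,0.5,5],[-99,-58,0,0,0,0.58,5],[-110,-70,0,0,0,0.66,5],[-110,-70,0,0,0,0.66,5]]

```text
clock: 5.5
ee_pos: [0.5363, -0.0273, 0.2872]
tcp_rot: [[-0.665, -0.747, 0.002], [-0.747, 0.665, -0.004], [0.001, -0.004, -1.0]]
ft_force: [8.2, -12.7, -6.6]
grip_width: 0.0125
grip_force: 39.6
```

Run:
```python
from station import env
import numpy as np
s=env.get_state();print(s["ft_force"].round(1),s["moment"].round(2),s["joint_pos"].round(2),s["grip_width"])
h=np.array([.649,-.1916]);v=s["ee_pos"][:2]-h;print(np.linalg.norm(v), np.hypot(.195,.047))
h=np.array([47,-195.])
for th in np.arange(.1,1.2,.08):
    c,sn=np.cos(th),np.sin(th); M=np.array([[c,-sn],[sn,c]]);print(round(th,2),(h+M@(-h)).round(0),end="; ")
```

```text
[  8.2 -12.7  -6.6] [-2.17 -1.59 -0.06] [-0.21  0.3  -0.23  1.04 -0.   -1.05] 0.012512641731866038
0.1992118183983385 0.2005841469309078
0.1 [-19.  -6.]; 0.18 [-34. -12.]; 0.26 [-49. -19.]; 0.34 [-62. -27.]; 0.42 [-75. -36.]; 0.5 [-88. -46.]; 0.58 [-99. -58.]; 0.66 [-110.  -70.]; 0.74 [-119.  -83.]; 0.82 [-128.  -96.]; 0.9 [-135. -111.]; 0.98 [-141. -125.]; 1.06 [-146. -141.]; 1.14 [-150. -156.];
```

>>> step_arm:
  deltas:
    - [[-18,-9,0,0,0,0.1,5],[-33,-15,0,0,0,0.18,5],[-48,-22,0,0,0,0.26,5],[-61,-30,0,0,0,0.34,5],[-74,-39,0,0,0,0.42,5],[-87,-49,0,0,0,0.5,5],[-98,-60,0,0,0,0.58,5],[-109,-72,0,0,0,0.66,5],[-118,-85,0,0,0,0.74,5],[-118,-85,0,0,0,0.74,5]]

```text
clock: 6.5
ee_pos: [0.6772, 0.0045, 0.2862]
tcp_rot: [[-0.995, -0.104, -0.001], [-0.104, 0.995, -0.001], [0.001, -0.001, -1.0]]
ft_force: [1.0, -4.8, -3.3]
grip_width: 0.0126
grip_force: 40.2
```

Run:
```python
from station import env
import numpy as np
s=env.get_state();print(s["ft_force"].round(1),"toolF",(s["tcp_rot"].T@s["ft_force"]).round(1),s["joint_pos"].round(2),s["grip_width"])
```

```text
[ 1.  -4.8 -3.3] toolF [-0.5 -4.8  3.3] [-0.12  0.52  0.13  1.18 -0.   -0.22] 0.012566966213888872
```

>>> step_arm:
  deltas:
    - [[-18,-8,0,0,0,0.09,5],[-34,-13,0,0,0,0.18,5],[-51,-21,0,0,0,0.28,5],[-51,-21,0,0,0,0.28,5],[-51,-21,0,0,0,0.28,5]]

```text
clock: 7.0
ee_pos: [0.7289, -0.0102, 0.2867]
tcp_rot: [[-0.985, 0.171, -0.001], [0.171, 0.985, 0.0], [0.001, 0.0, -1.0]]
ft_force: [2.3, -0.4, -3.2]
grip_width: 0.0123
grip_force: 40.7
```

>>> step_arm:
  deltas:
    - [[0,2,12,0,0,0,5],[0,4,24,0,0,0,5],[0,5,30,0,0,0,5],[0,5,30,0,0,0,40],[0,5,30,0,0,0,40],[0,5,30,0,0,0,40],[0,5,0,0,0,0,40],[0,5,-40,0,0,0,40],[0,5,-80,0,0,0,40],[0,5,-120,0,0,0,40]]

```text
clock: 8.0
ee_pos: [0.7295, -0.0051, 0.4088]
tcp_rot: [[-0.985, 0.172, -0.0], [0.172, 0.985, 0.0], [0.0, 0.0, -1.0]]
ft_force: [1.3, -0.2, -0.4]
grip_width: 0.0397
grip_force: 0.0
```

```bash
python3 go.py .367 .249 .20 15
```

```text
delta [400.8 187.8  54. ] rot [ 0.    -0.     1.136]
delta [400.8 187.8  54. ] rot [ 1.000e-03  0.000e+00 -2.006e+00]
t 8.0 q [-0.12  0.59  0.57  1.55  0.    0.05] F [ 1.3 -0.2 -0.4] w 0.0397
```

```bash
python3 go.py .368 .249 .16 170
```

```text
delta [399.8 188.   94. ] rot [ 1.000e-03 -0.000e+00 -1.569e+00]
delta [399.8 188.   94. ] rot [-0.000e+00 -1.000e-03  1.572e+00]
t 8.0 q [-0.12  0.59  0.57  1.55  0.    0.05] F [ 1.3 -0.2 -0.4] w 0.0397
```

>>> step_arm:
  deltas:
    - [[40,19,0,0,0,-0.15,60],[80,38,0,0,0,-0.3,60],[120,56,0,0,0,-0.45,60],[160,75,10,0,0,-0.6,60],[200,94,20,0,0,-0.75,60],[240,113,30,0,0,-0.9,60],[280,131,40,0,0,-1.05,60],[320,150,50,0,0,-1.2,60],[360,169,54,0,0,-1.35,60],[400,188,54,0,0,-1.5,60]]

```text
clock: 9.0
ee_pos: [0.3663, 0.2494, 0.3528]
tcp_rot: [[-0.236, -0.972, -0.001], [-0.972, 0.236, -0.0], [0.0, 0.001, -1.0]]
ft_force: [0.0, 0.7, 0.2]
grip_width: 0.0599
grip_force: 0.0
```

```bash
python3 go.py .368 .249 .16 170
python3 - <<'E'
from station import env
import cv2,numpy as np
out=[]
for n,x,y,w,h in(("side",230,130,130,130),("top",310,100,130,130)):
    f=cv2.cvtColor(env.read_camera(n)["frame"],cv2.COLOR_RGB2BGR);cv2.imwrite(f"pics/open_{n}.png",f)
    im=cv2.resize(f[y:y+h,x:x+w],None,fx=3,fy=3,interpolation=cv2.INTER_CUBIC)
    for i in range(0,w,10): cv2.putText(im,str(x+i)if i%20==0 else"|",(i*3,10),0,.35,(0,255,255),1)
    for i in range(0,h,10): cv2.putText(im,str(y+i),(0,i*3+4),0,.35,(0,255,255),1)
    out.append(im)
cv2.imwrite("pics/open.png",np.hstack(out))
E
```

```text
delta [ 0.  -1.7 37.8] rot [ 0.001 -0.    -0.064]
delta [ 0.  -1.7 37.8] rot [-0.000e+00 -1.000e-03  3.078e+00]
t 9.0 q [ 0.41  0.1  -0.31  1.16  0.   -0.92] F [0.  0.7 0.2] w 0.0599
```

View pics/open.png

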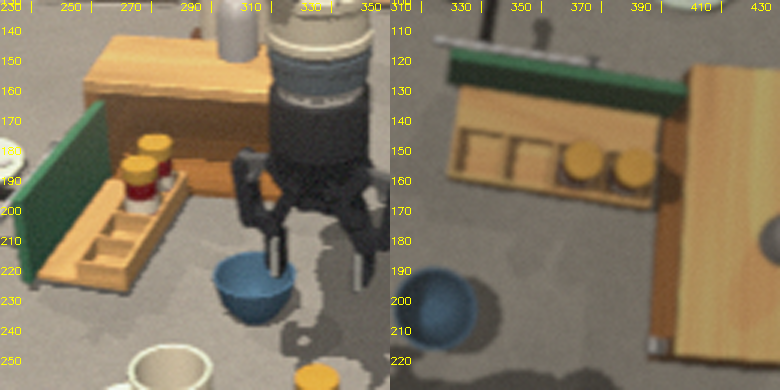

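The gate stands open at about 1.68 rad. Pockets 0 and 1 (near the hinge) hold pots, with lids at top (391.7,156) and (374.3,152.7). Pockets 3 and 2 are empty at about top (345,152) and (361,155). Rack front wall corners are at top (329.3,159.3) and (398.3,169).

Run:
```python
from h import *
h=np.array([.6465,-.190])
A=ray("top",(329.3,159.3),.04)[:2];B=ray("top",(398.3,169),.04)[:2];print(A.round(4),B.round(4),"len",np.linalg.norm(A-B))
ui=(A-B)/np.linalg.norm(A-B);print("u img",ui.round(3))
for u in(np.array([.171,.985]),ui):
    n=np.array([-u[1],u[0]])
    print("A,B in gate frame",[((P-h)@u).round(4) for P in(A,B)],[((P-h)@n).round(4) for P in(A,B)])
    for px in((391.7,156),(374.3,152.7)):
        P=ray("top",px,.09)[:2];print(" pot",P.round(4),((P-h)@u).round(4),((P-h)@n).round(4))
    c=(A+B)/2-.027*n
    print(" p2,p3 from rack",(c+.025*u).round(4),(c+.075*u).round(4)," from hinge",[ (h+u*((c-h)@u+k)+n*.076).round(4) for k in(.025,.075)])
for s in((.57,-.02,.04),):pass
for P in(A,B):print(proj("side",[*P,.04]).round(1))
# pot positions in side, lid centre
print([ray("side",p,.09).round(4) for p in((281.7,177),(276.7,184.5))])
```

```text
[0.5779 0.0319] [ 0.5492 -0.1745] len 0.20838245583193069
u img [0.138 0.99 ]
A,B in gate frame [np.float64(0.2068), np.float64(-0.0014)] [np.float64(0.1055), np.float64(0.0985)]
 pot [ 0.5788 -0.1462] 0.0316 0.0742
 pot [ 0.5883 -0.0961] 0.0826 0.0734
 p2,p3 from rack [ 0.5944 -0.0513] [ 0.6029 -0.0021]  from hinge [array([ 0.5935, -0.0512]), array([ 0.602, -0.002])]
A,B in gate frame [np.float64(0.2103), np.float64(0.0019)] [np.float64(0.0985), np.float64(0.0985)]
 pot [ 0.5788 -0.1462] 0.0341 0.0731
 pot [ 0.5883 -0.0961] 0.085 0.0706
 p2,p3 from rack [ 0.5937 -0.0503] [ 0.6006 -0.0008]  from hinge [array([ 0.5893, -0.0497]), array([ 5.962e-01, -2.000e-04])]
[271.8 219.3]
[292.3 186.4]
[array([ 0.5776, -0.147 ,  0.09  ]), array([ 0.5843, -0.0951,  0.09  ])]
```

>>> step_arm:
  deltas:
    - [[0,-2,38,0,0,-0.064,60],[0,-2,70,0,0,-0.064,60],[0,-2,100,0,0,-0.064,60],[0,-2,118,0,0,-0.064,60],[0,-2,126,0,0,-0.064,60],[0,-2,126,0,0,-0.064,60],[0,-2,126,0,0,-0.064,25],[0,-2,126,0,0,-0.064,25],[0,-2,126,0,0,-0.064,25],[0,-2,126,0,0,-0.064,25]]
  force: 30

```text
clock: 10.1
ee_pos: [0.3706, 0.2485, 0.2283]
tcp_rot: [[-0.179, -0.984, 0.002], [-0.984, 0.179, 0.001], [-0.001, -0.002, -1.0]]
ft_force: [0.3, -1.0, 6.7]
grip_width: 0.0368
grip_force: 30.2
```

The pot is held (opening 36.8 mm). I want a sharper reading of the empty pockets from the earlier picture while lifting.

>>> step_arm:
  deltas:
    - [[0,0,-5,0,0,0,25],[0,0,-20,0,0,0,25],[0,0,-50,0,0,0,25],[0,0,-80,0,0,0,25],[0,0,-90,0,0,0,25]]

```text
clock: 10.6
ee_pos: [0.3706, 0.2486, 0.3202]
tcp_rot: [[-0.179, -0.984, 0.004], [-0.984, 0.179, 0.002], [-0.002, -0.003, -1.0]]
ft_force: [0.7, 1.0, -1.3]
grip_width: 0.0373
grip_force: 30.4
```

Run:
```python
import cv2,numpy as np
out=[]
for n,x,y,w,h,s in(("top",320,130,50,45,10),("side",245,185,42,64,7)):
    f=cv2.imread(f"pics/open_{n}.png")
    im=cv2.resize(f[y:y+h,x:x+w],None,fx=s,fy=s,interpolation=cv2.INTER_CUBIC)[:450]
    for i in range(0,w,5): cv2.line(im,(i*s+s//2,0),(i*s+s//2,5),(0,255,255));cv2.putText(im,str(x+i),(i*s,16),0,.33,(0,255,255),1)
    for i in range(0,h,5): cv2.putText(im,str(y+i)+"-",(0,i*s+s//2+4),0,.33,(0,255,255),1)
    out.append(im)
H=max(i.shape[0] for i in out);out=[cv2.copyMakeBorder(i,0,H-i.shape[0],0,0,0) for i in out]
cv2.imwrite("pics/pock.png",np.hstack(out))
```

```text
(no output)
```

View pics/pock.png

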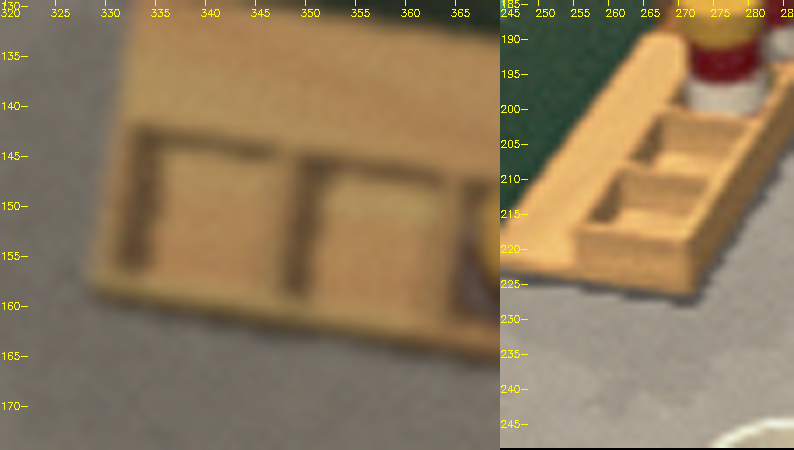

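```bash
python3 - <<'E'
from h import *
u=np.array([.171,.985]);n=np.array([-.985,.171])
for l in((332.15,149.6),(348.8,152)):
    print((ray("top",l,.04)[:2]-.023*u).round(4))
A=np.array([.5779,.0319]);B=ray("side",(255.5,217.4),.04)[:2];print(B,np.linalg.norm(A-B),(B-A)/np.linalg.norm(B-A))
P=A-.027*u-.027*n;print(P,P-.05*u)
E
python3 go.py .600 -.001 .165 170; python3 go.py .592 -.050 .165 170
```

```text
[6.034e-01 6.000e-04]
[ 0.5963 -0.0493]
[0.62996934 0.02578661] 0.052426995611790816 [ 0.99317806 -0.11660766]
[0.599878 0.000688] [ 0.591328 -0.048562]
delta [ 204.4 -270.4    0.6] rot [-0.003  0.002 -0.006]
delta [ 204.4 -270.4    0.6] rot [3.000e-03 5.000e-03 3.136e+00]
t 10.6 q [ 0.4   0.13 -0.37  1.07 -0.   -0.99] F [ 0.7  1.  -1.3] w 0.0373
delta [ 254.1 -271.3    0.5] rot [-0.003  0.002 -0.006]
delta [ 254.1 -271.3    0.5] rot [3.000e-03 5.000e-03 3.136e+00]
t 10.6 q [ 0.4   0.13 -0.37  1.07 -0.   -0.99] F [ 0.7  1.  -1.3] w 0.0373
```

>>> step_arm:
  deltas:
    - [[25,-27,0,0,0,0,25],[55,-58,0,0,0,0,25],[85,-91,0,0,0,0,25],[115,-123,0,0,0,0,25],[145,-155,0,0,0,0,25],[175,-187,0,0,0,0,25],[205,-219,0,0,0,0,25],[235,-251,0,0,0,0,25],[255,-273,0,-0.003,0.002,-0.006,25],[255,-273,0,-0.003,0.002,-0.006,25]]

```text
clock: 11.6
ee_pos: [0.5949, -0.0545, 0.316]
tcp_rot: [[-0.176, -0.984, -0.004], [-0.984, 0.176, -0.002], [0.003, 0.004, -1.0]]
ft_force: [-0.3, -0.0, -0.2]
grip_width: 0.0372
grip_force: 30.5
```

>>> step_arm:
  deltas:
    - [[0,0,20,0,0,0,25],[0,0,40,0,0,0,25],[0,0,60,0,0,0,25],[0,0,64,0,0,0,25],[0,0,64,0,0,0,25]]

```text
clock: 12.1
ee_pos: [0.5925, -0.051, 0.2529]
tcp_rot: [[-0.173, -0.985, -0.005], [-0.985, 0.173, -0.001], [0.002, 0.005, -1.0]]
ft_force: [0.8, 0.0, -0.0]
grip_width: 0.0374
grip_force: 30.5
```

```bash
python3 go.py .594 -.051 .075 170
python3 - <<'E'
from station import env
import cv2,numpy as np
out=[]
for n,x,y,w,h,s in(("side",240,160,70,75,6),("top",320,120,80,60,5)):
    f=cv2.cvtColor(env.read_camera(n)["frame"],cv2.COLOR_RGB2BGR);cv2.imwrite(f"pics/pl_{n}.png",f)
    im=cv2.resize(f[y:y+h,x:x+w],None,fx=s,fy=s,interpolation=cv2.INTER_CUBIC)[:450,:420]
    for i in range(0,w,5): cv2.putText(im,str(x+i)if i%10==0 else"|",(i*s,10),0,.33,(0,255,255),1)
    for i in range(0,h,5): cv2.putText(im,str(y+i)+"-",(0,i*s+4),0,.33,(0,255,255),1)
    out.append(cv2.copyMakeBorder(im,0,450-im.shape[0],0,0,0))
cv2.imwrite("pics/pl1.png",np.hstack(out)[:, :800])
E
```

```text
delta [-0.3 -1.6 22.8] rot [ 0.005 -0.002  0.001]
delta [-0.3 -1.6 22.8] rot [ 3.000e-03  7.000e-03 -3.141e+00]
t 12.1 q [-0.23  0.42 -0.14  1.02 -0.   -1.62] F [ 0.8  0.  -0. ] w 0.0374
```

View pics/pl1.png

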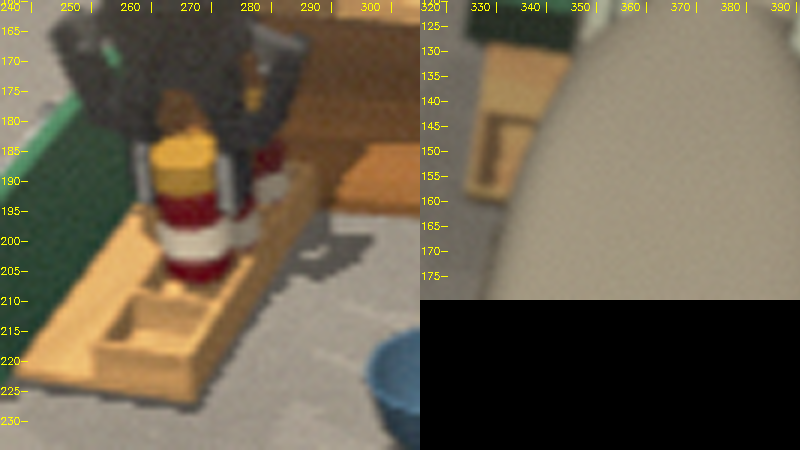

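The pot hangs upright just above pocket 2. Lid centre is at side (270.7,185) and the bottom's near edge at (273,207.2). Compare with prediction.

Run:
```python
from h import *
g=np.array([.5925,-.051])
for dy in(0,.002,.004):
    c=[g[0],g[1]+dy]
    t=np.linspace(0,2*np.pi,90)
    bot=np.array([proj("side",[c[0]+.019*np.cos(a),c[1]+.019*np.sin(a),.0426]) for a in t]);top=np.array([proj("side",[c[0]+.019*np.cos(a),c[1]+.019*np.sin(a),.1146]) for a in t])
    print(dy,"bottom edge row",bot[:,1].max().round(1),"u",bot[:,0].min().round(1),bot[:,0].max().round(1),"top row",top[:,1].min().round(1),"u",top[:,0].min().round(1),top[:,0].max().round(1))
# pocket2/3 boundary wall (divider) far/near top inner corners in side for pocket2 candidates
u=np.array([.171,.985]);n=np.array([-.985,.171])
for P in((.594,-.049),(.592,-.0485)):
    P=np.array(P);print([proj("side",[*(P+a*.023*u+b*.023*n),.04]).round(1).tolist() for a,b in((1,1),(1,-1),(-1,1),(-1,-1))])
    print(" outer free corner",proj("side",[*(P+.077*u+.027*n),.04]).round(1),proj("side",[*(P+.077*u-.023*n),.04]).round(1))
```

```text
0 bottom edge row 207.2 u 266.6 278.5 top row 181.4 u 264.7 276.9
0.002 bottom edge row 207.6 u 266.4 278.4 top row 181.7 u 264.5 276.8
0.004 bottom edge row 207.9 u 266.3 278.3 top row 182.0 u 264.4 276.7
[[276.2, 209.8], [262.6, 207.8], [281.3, 202.4], [268.0, 200.5]]
 outer free corner [271.  219.2] [255.8 216.9]
[[276.7, 209.9], [263.1, 207.9], [281.9, 202.5], [268.6, 200.6]]
 outer free corner [271.6 219.3] [256.4 217. ]
```

Agreement is within 1–2 mm, so I lower and watch the force.

>>> step_arm:
  deltas:
    - [[-1,-1,8,0.005,-0.002,0,25],[-1,-1,15,0.005,-0.002,0,25],[-1,-1,20,0.005,-0.002,0,25],[-1,-1,23,0.005,-0.002,0,25],[-1,-1,23,0.005,-0.002,0,25]]

```text
clock: 12.7
ee_pos: [0.5939, -0.0507, 0.2298]
tcp_rot: [[-0.173, -0.985, 0.001], [-0.985, 0.173, -0.0], [-0.0, -0.001, -1.0]]
ft_force: [-0.2, -1.0, -0.6]
grip_width: 0.0371
grip_force: 30.5
```

>>> step_arm:
  deltas:
    - [[0,0,1.5,0,0,0,25],[0,0,1.5,0,0,0,45],[0,0,1.5,0,0,0,56],[0,0,1.5,0,0,0,56],[0,0,-20,0,0,0,56],[0,0,-60,0,0,0,56],[0,0,-100,0,0,0,56]]

```text
clock: 13.4
ee_pos: [0.5936, -0.0507, 0.3313]
tcp_rot: [[-0.173, -0.985, 0.001], [-0.985, 0.173, -0.0], [-0.0, -0.001, -1.0]]
ft_force: [1.0, 0.1, 0.4]
grip_width: 0.0562
grip_force: 0.0
```

```bash
python3 go.py .4015 .355 .18 175
```

```text
delta [-366.2  259.5   -3.9] rot [-0.001  0.    -0.087]
delta [-366.2  259.5   -3.9] rot [0.000e+00 1.000e-03 3.055e+00]
t 13.4 q [-0.23  0.36 -0.01  1.19  0.   -1.62] F [1.  0.1 0.4] w 0.0562
```

>>> step_arm:
  deltas:
    - [[-33,24,0,0,0,0,60],[-70,50,0,0,0,0,60],[-110,78,0,0,0,0,60],[-150,106,0,0,0,0,60],[-190,135,0,0,0,0,60],[-230,163,0,0,0,0,60],[-270,191,0,0,0,0,60],[-310,220,0,0,0,0,60],[-345,245,0,0,0,0,60],[-366,260,0,0,0,0,60]]

```text
clock: 14.4
ee_pos: [0.3994, 0.3572, 0.3302]
tcp_rot: [[-0.171, -0.985, 0.002], [-0.985, 0.171, 0.0], [-0.001, -0.002, -1.0]]
ft_force: [0.7, -0.2, 0.5]
grip_width: 0.0598
grip_force: 0.0
```

>>> step_arm:
  deltas:
    - [[0,0,0,0,0,0,60],[0,0,0,0,0,0,60]]

```text
clock: 14.6
ee_pos: [0.4008, 0.3552, 0.3299]
tcp_rot: [[-0.172, -0.985, 0.002], [-0.985, 0.172, -0.0], [0.0, -0.002, -1.0]]
ft_force: [0.6, -0.1, -0.7]
grip_width: 0.0598
grip_force: 0.0
```

```bash
python3 go.py .4015 .355 .074 170
python3 - <<'E'
from station import env
import cv2,numpy as np
out=[]
for n,x,y,w,h,s in(("side",240,160,120,150,3),("top",310,120,90,90,5)):
    f=cv2.cvtColor(env.read_camera(n)["frame"],cv2.COLOR_RGB2BGR);cv2.imwrite(f"pics/m_{n}.png",f)
    im=cv2.resize(f[y:y+h,x:x+w],None,fx=s,fy=s,interpolation=cv2.INTER_CUBIC)[:450,:440]
    for i in range(0,w,10): cv2.putText(im,str(x+i),(i*s,10),0,.33,(0,255,255),1)
    for i in range(0,h,10): cv2.putText(im,str(y+i)+"-",(0,i*s+4),0,.33,(0,255,255),1)
    out.append(cv2.copyMakeBorder(im,0,450-im.shape[0],0,0,0))
cv2.imwrite("pics/m1.png",np.hstack(out)[:, :800])
E
```

```text
delta [ 1.000e-01 -5.000e-01  1.009e+02] rot [-0.002 -0.     0.002]
delta [ 1.000e-01 -5.000e-01  1.009e+02] rot [ 0.    -0.004 -3.14 ]
t 14.6 q [ 0.57  0.27 -0.16  1.14 -0.   -0.83] F [ 0.6 -0.1 -0.7] w 0.0598
```

View pics/m1.png

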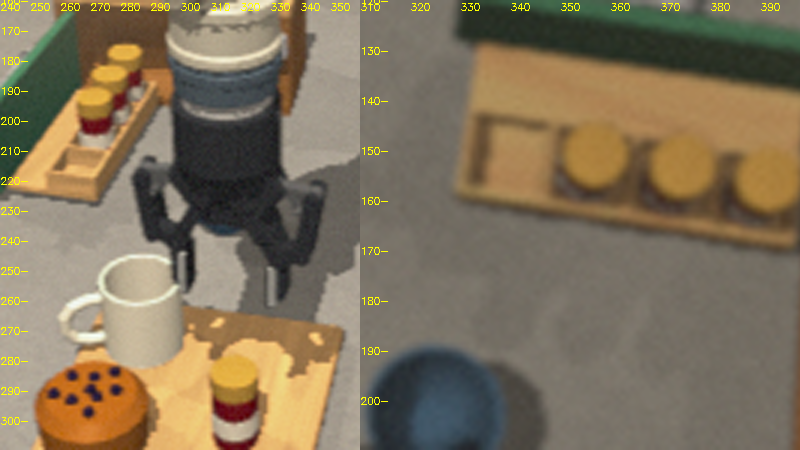

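The pot sits upright in pocket 2 (lid top-view (356.5,151)), pocket 3 is still empty, and the last spare's lid is at side (318,281). Descending onto it.

>>> step_arm:
  deltas:
    - [[0,0,30,0,0,0,60],[0,0,60,0,0,0,60],[0,0,85,0,0,0,60],[0,0,97,0,0,0,60],[0,0,101,0,0,0,60],[0,0,101,0,0,0,60],[0,0,101,0,0,0,25],[0,0,101,0,0,0,25],[0,0,101,0,0,0,25],[0,0,101,0,0,0,25]]
  force: 30

```text
clock: 15.7
ee_pos: [0.4016, 0.355, 0.2299]
tcp_rot: [[-0.173, -0.985, 0.004], [-0.985, 0.173, 0.001], [-0.001, -0.004, -1.0]]
ft_force: [1.1, 0.1, 6.9]
grip_width: 0.0372
grip_force: 29.9
```

>>> step_arm:
  deltas:
    - [[0,0,-5,0,0,0,25],[0,0,-20,0,0,0,25],[0,0,-50,0,0,0,25],[0,0,-80,0,0,0,25],[0,0,-90,0,0,0,25]]

```text
clock: 16.2
ee_pos: [0.4014, 0.3551, 0.3218]
tcp_rot: [[-0.173, -0.985, 0.005], [-0.985, 0.173, 0.002], [-0.003, -0.005, -1.0]]
ft_force: [0.5, -1.1, -1.5]
grip_width: 0.0371
grip_force: 30.4
```

```bash
python3 go.py .6015 -.001 .163 170
```

```text
delta [ 316.1 -258.7    4.2] rot [-0.005  0.003  0.001]
delta [ 316.1 -258.7    4.2] rot [-0.004 -0.008 -3.141]
t 16.2 q [ 0.57  0.27 -0.18  1.12 -0.   -0.83] F [ 0.5 -1.1 -1.5] w 0.0371
```

>>> step_arm:
  deltas:
    - [[30,-25,-5,0,0,0,25],[66,-54,-5,0,0,0,25],[102,-84,-5,0,0,0,25],[138,-113,-5,0,0,0,25],[174,-142,-5,0,0,0,25],[210,-172,-5,0,0,0,25],[246,-201,-5,0,0,0,25],[282,-231,0,0,0,0,25],[306,-250,4,-0.003,0,0,25],[316,-259,4,-0.005,0.003,0,25]]

```text
clock: 17.2
ee_pos: [0.6023, -0.004, 0.3138]
tcp_rot: [[-0.176, -0.984, -0.005], [-0.984, 0.176, -0.003], [0.003, 0.005, -1.0]]
ft_force: [0.2, 0.4, -1.4]
grip_width: 0.0374
grip_force: 30.4
```

>>> step_arm:
  deltas:
    - [[0,0,10,0,0,0,25],[0,0,35,0,0,0,25],[0,0,55,0,0,0,25],[0,0,62,0,0,0,25],[0,0,62,0,0,0,25]]

```text
clock: 17.7
ee_pos: [0.6006, -0.0002, 0.2525]
tcp_rot: [[-0.172, -0.985, -0.006], [-0.985, 0.172, -0.002], [0.003, 0.005, -1.0]]
ft_force: [0.7, 0.1, -1.4]
grip_width: 0.0374
grip_force: 30.6
```

```bash
python3 go.py .6015 -.001 .076 170
python3 - <<'E'
from station import env
import cv2,numpy as np
from h import *
f=cv2.cvtColor(env.read_camera("side")["frame"],cv2.COLOR_RGB2BGR)
x,y,w,h,s=235,165,80,75,8
im=cv2.resize(f[y:y+h,x:x+w],None,fx=s,fy=s,interpolation=cv2.INTER_CUBIC)
e=env.get_state()["ee_pos"]
t=np.linspace(0,2*np.pi,60)
def ring(c,z,col):
    P=np.array([proj("side",[c[0]+.019*np.cos(a),c[1]+.019*np.sin(a),z]) for a in t])
    cv2.polylines(im,[(((P-[x,y]+.5)*s)).astype(np.int32)],True,col,1)
zb=.018+e[2]-.2299
ring(e[:2],zb,(255,255,0));ring(e[:2],zb+.072,(255,255,0))
u=np.array([.171,.985]);n=np.array([-.985,.171]);P=np.array([.6015,.0006])
Q=np.array([proj("side",[*(P+a*.023*u+b*.023*n),.04]) for a,b in((1,1),(1,-1),(-1,-1),(-1,1))])
cv2.polylines(im,[((Q-[x,y]+.5)*s).astype(np.int32)],True,(255,0,255),1)
cv2.imwrite("pics/pl2.png",im);print(zb)
E
```

```text
delta [ 0.6 -1.2 21.5] rot [ 0.005 -0.003  0.002]
delta [ 0.6 -1.2 21.5] rot [ 0.005  0.008 -3.14 ]
t 17.7 q [-0.14  0.43 -0.13  1.02 -0.   -1.54] F [ 0.7  0.1 -1.4] w 0.0374
0.04160442585224683
```

View pics/pl2.png

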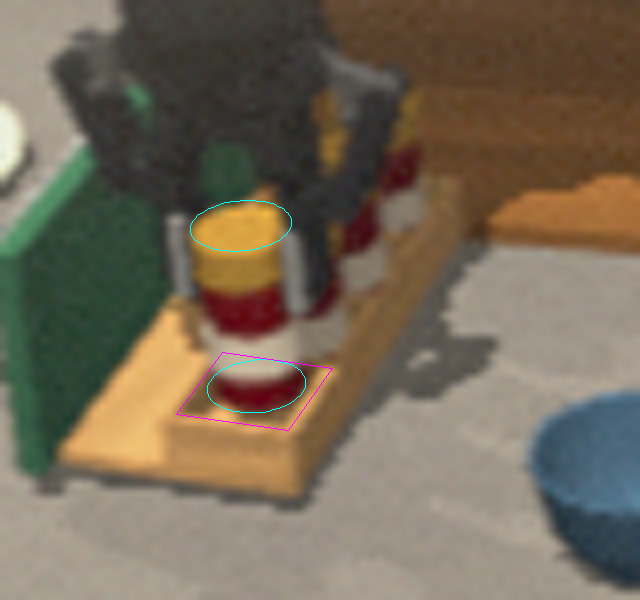

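The overlay matches: the pot ring (cyan) is centred at (256,386) and the pocket (magenta) at (255,391). I lower with about a 1 mm shift.

>>> step_arm:
  deltas:
    - [[-1,-1,8,0.005,-0.003,0,25],[-1,-1,15,0.005,-0.003,0,25],[-1,-1,19,0.005,-0.003,0,25],[-1,-1,22,0.005,-0.003,0,25],[-1,-1,22,0.005,-0.003,0,25]]

```text
clock: 18.25
ee_pos: [0.6023, -0.0007, 0.2309]
tcp_rot: [[-0.173, -0.985, 0.001], [-0.985, 0.173, -0.0], [0.0, -0.001, -1.0]]
ft_force: [0.3, -0.3, -0.6]
grip_width: 0.0373
grip_force: 30.6
```

>>> step_arm:
  deltas:
    - [[0,0,1,0,0,0,25],[0,0,1,0,0,0,45],[0,0,1,0,0,0,56],[0,0,1,0,0,0,56],[0,0,-20,0,0,0,56],[0,0,-60,0,0,0,56],[0,0,-100,0,0,0,56],[-60,50,-110,0,0,0,56],[-110,100,-110,0,0,0,56],[-150,150,-110,0,0,0,56]]

```text
clock: 19.25
ee_pos: [0.5184, 0.1245, 0.3407]
tcp_rot: [[-0.174, -0.985, 0.003], [-0.985, 0.174, -0.0], [-0.001, -0.003, -1.0]]
ft_force: [0.3, 0.9, -0.7]
grip_width: 0.056
grip_force: 0.0
```

>>> step_arm:
  deltas:
    - [[-40,40,0,0,0,0,56],[-80,60,0,0,0,0,56],[-120,80,0,0,0,0,56],[-120,80,0,0,0,0,56],[-120,80,0,0,0,0,56]]

```text
clock: 19.75
ee_pos: [0.4606, 0.2564, 0.3401]
tcp_rot: [[-0.171, -0.985, 0.002], [-0.985, 0.171, -0.0], [0.0, -0.002, -1.0]]
ft_force: [-0.8, 0.5, 0.5]
grip_width: 0.0559
grip_force: 0.0
```

Run:
```python
from station import env
import cv2,numpy as np
out=[]
for n,x,y,w,h,s in(("side",225,120,130,195,3),("top",180,100,285,150,1.4)):
    f=cv2.cvtColor(env.read_camera(n)["frame"],cv2.COLOR_RGB2BGR)
    im=cv2.resize(f[y:y+h,x:x+w],None,fx=s,fy=s,interpolation=cv2.INTER_CUBIC)
    out.append(im)
H=max(i.shape[0] for i in out);out=[cv2.copyMakeBorder(i,0,H-i.shape[0],0,0,0) for i in out]
cv2.imwrite("pics/end.png",np.hstack(out)[:600,:800])
```

```text
(no output)
```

View pics/end.png

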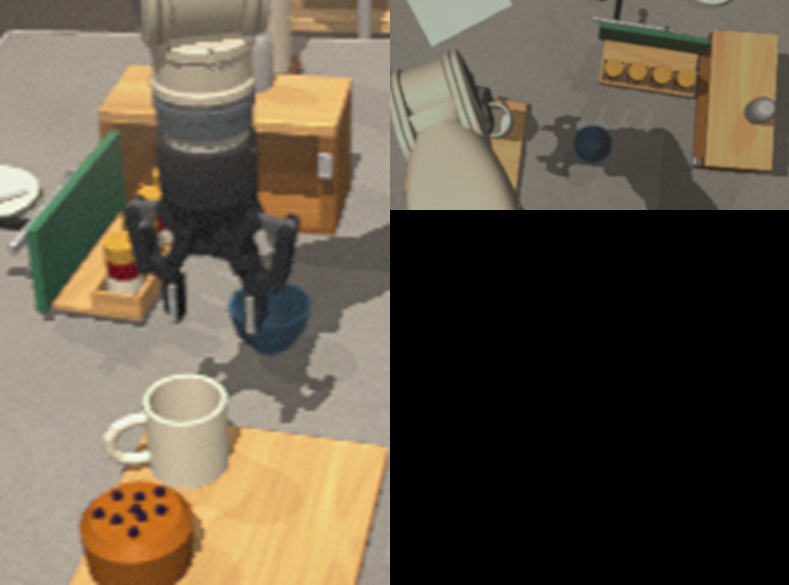

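The top view shows four lids in the rack row at (614–686,68–78), all upright. The gate is wide open, the mug, bowl and shaker are in place, and the arm is clear of everything.

```bash
python3 -c "
from station import env
print(env.finish_job())"
```

```text
the job is handed in; nothing more can be done
None
```

The job is handed in: the gate stands open at about 1.68 rad (96°), all four rack pockets hold an upright pot, and the mug, bowl and shaker were left alone, at about 20 s on the robot's clock.

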